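# Take the top jar off a twist-lock stack and put it in the tray of its colour

### The job

The yellow-lidded jar is the top of a twist-lock canister stack and is caught in the collar of the canister below: turn it about its upright axis, feeling with gentle trial lifts for where the catch lets go, and lift it off. Then set it down upright in the tray that matches its lid, without dropping it or tipping it over on the way, and let go. Leave the red and blue jars standing where they are in their own trays.

Things in the scene. Friction and masses are not known exactly. Their poses are not given: they have to be found in the camera images.
- jar_yellow: round white jar, 103 mm tall, 56 mm diameter, with a fixed yellow lid (58 mm diameter, top 26 mm); origin: centre of its underside, z up; about 0.25 kg. It starts on the flat top, 85 mm above the worktop, of a white canister (86 mm diameter, black foot of 104 mm) that is held fast by suction and cannot move or turn. The canister's yaw is not measured
- jar_yellow_lid (a point): centre of the top of the yellow lid, 103 mm above the jar's underside; z up. Grip the lid from above, fingers either side (58 mm across, 26 mm high). Lifted 16 mm from its start, the jar is clear of the collar it stands in
- jar_yellow_foot (a point): centre of the jar's underside. 3 lugs, 5 mm thick, 35 mm radius, at 0, 120, 240 deg from x. The canister's collar (86 mm wide, 14 mm high, 3 mm side play) has 3 tabs over them: the jar turns freely either way without stops but rises only 2 mm, save in windows about 25 deg wide, every 120 deg, where it comes straight up. From the start a window's middle is 0.45 to 1.65 rad off, either way
- jar_red: round white jar, 103 mm tall, 56 mm diameter, with a fixed red lid (58 mm diameter, top 26 mm); origin: centre of its underside, z up; about 0.25 kg; stands in the red tray, to be left alone
- jar_blue: round white jar, 103 mm tall, 56 mm diameter, with a fixed blue lid (58 mm diameter, top 26 mm); origin: centre of its underside, z up; about 0.25 kg; stands in the blue tray, to be left alone
- tray_yellow: yellow square open tray, 104 x 104 mm outside, 14 mm high, walls and floor 5 mm thick (inner floor 94 x 94 mm, 5 mm above its origin); loose, 0.6 kg; origin: centre of its underside, z up; empty, where the yellow-lidded jar goes
- tray_red: red square open tray, 104 x 104 mm outside, 14 mm high, walls and floor 5 mm thick (inner floor 94 x 94 mm, 5 mm above its origin); loose, 0.6 kg; origin: centre of its underside, z up
- tray_blue: blue square open tray, 104 x 104 mm outside, 14 mm high, walls and floor 5 mm thick (inner floor 94 x 94 mm, 5 mm above its origin); loose, 0.6 kg; origin: centre of its underside, z up
Not all that is in view belongs to the job. What is shaped like the jar_yellow but pink is not meant. Several things have the shape of the tray_red; the one meant has the colours described above.

How it is judged:
By the outcome, as a careful person would: the job done as asked, in the order asked, and still so for the second after the job is handed in, with the robot touching nothing.
It also fails if it takes over 51 s, if anything falls off the work surface, if the arm or the gripper's body presses on something with over 40 N, if the wrist force passes 120 N, or if a joint passes its speed limit or range.

### The arm

A 6-joint arm with a two-finger parallel gripper is mounted at the origin on the work surface. World frame = base frame: x ahead of the robot, y to its left, z up, the work surface at z = 0. Lengths are in m, angles in rad, forces in N, time in s.
With the tool pointing down it reaches from about 0.3 to 0.875 m from the base axis. Payload 6.4 kg.
Tool frame: the origin (TCP) lies on the centre line of the jaws, within the pads' length; the fingertips stand 8 mm ahead of it and the grasp point (between the pads) lies 11 mm behind it; z points along the fingers, y is the line along which they close (so a half turn about z gives the same grasp; the last joint's range is limited). The gripper opens to 85 mm and grips with 20 to 120 N. Pads are 22 mm wide; open, the fingers measure 114 mm over their backs; the gripper's body (76 mm by 85 mm) begins 54 mm behind the grasp point. The pads swing forward as they close: fully open they stand 13 mm farther back than shut.
Start: joints at [0.906, 0.181, 1.607, -0, 1.354, -0.206], TCP at [0.255, 0.516, 0.239] pointing down, gripper open.
Joint ranges: [-2.99, 2.99], [-0.89, 2.07], [0.3, 2.58], [-1.14, 4.28], [0, 2.63], [-3.12, 3.12]. Speed limits (rad/s): [2.57, 2.57, 3.01, 3.14, 3.14, 3.14].

### API

Orientations are given as a unit quaternion [w, x, y, z].
In Python, from bench import ctrl gives the robot as it stands.
- The arm moves only by the shell command python3 -m handwheel 'ROWS' [OPENING]. ROWS is JSON, a list that holds one entry, the list of rows, each a list of 4 numbers: the shift along the tool's x, y, z each as a share of 20 cm, from -1 to 1, then the turn about the tool's z as a share of 1.5 rad, from -1 to 1. In form: [[[x, y, z, twist], ...]]. A call has 1 to 10 rows; each row is the pose to reach, as a shift and turn from the pose commanded when the call began, along the tool's axes at that moment; what a row does not reach only later rows make up. A row lasts 1/8 s, in which the tool goes at most 62.5 mm and 10.7 degrees, less where a joint would pass 70% of its speed; a pose out of reach is approached as far as the arm can. A call with a number of a shift or a turn outside -1 to 1 is refused whole. A call with a gripper value outside its range is refused whole. OPENING is the finger opening in mm, from 0 to 85.4, set as the call begins (- or left out, the last holds). The fingers move at their own pace and stop on an object; the grip force is fixed at half the most. Time passes only in rows, so rows that repeat a pose let the fingers close. It gives the time, the measured TCP pose, the force, the opening and the grip force at its end, in the units of the state.
- ctrl.get_obs(): the state, without advancing time (a new reading comes with each control period).
- ctrl.camera(name): name is "side" or "top" or "wrist"; returns a dict with "color" (480x640x3 uint8, red, green, blue), "range_z" (480x640 float32, m along the optical axis (not along the pixel's ray), 0 where there is no reading), "K" (3x3 intrinsics, pixels), "pose" (4x4, takes a point from camera to world coordinates); the wrist camera has in their place "T_tool_cam" (4x4, takes a point from camera to tool coordinates, whose origin is the TCP and whose axes are the flange's). Camera axes: x right, y down, z forward; pixel columns grow to the right and rows downward; lengths in m; the calibration is good to about 2 mm. A picture is of the moment at which its call begins: read the wrist's pose just before it.
- ctrl.hand_in(): hands the job in; it is judged then, once.
The state is a dict: "time_s": time; "q": joint angles; "dq": joint speeds; "joint_efforts": joint torques, N m; "eef_pos": TCP position; "eef_rot": TCP orientation; "wrist_force": force on the tool from outside, world axes, zero at the start; "torque": the same for the moment, N m; "opening": opening from 0.0 (shut) to 1.0 (fully open); "grasp_force": force on a finger pad.
Only numpy, scipy, OpenCV 4.12 (cv2) and the standard library are available. Lean on these libraries where they do the work, as an engineer would, in place of code of your own. Each camera call takes 0.05 s, during which the arm holds its last target. There are 200 camera calls.

## Working session

There is one attempt and no reset: what is moved stays moved. The work goes in short steps, Python scripts to look and compute and a shell command to move; the robot and the scene stay as the last step left them, time stands still between calls to the robot, and variables do not carry over. Pictures are saved under pics/ and viewed, at most 10 in all, crops included, and the job is handed in when it is done.

```bash
mkdir -p pics
cat > h.py <<'E'
import numpy as np,cv2
from bench import ctrl
def pts(c):
    K=c["K"];z=c["range_z"];v,u=np.mgrid[0:480,0:640]
    P=np.stack([(u-K[0,2])/K[0,0]*z,(v-K[1,2])/K[1,1]*z,z],-1)
    T=c["pose"];return P@T[:3,:3].T+T[:3,3]
E
python3 - <<'E'
from h import *
o=ctrl.get_obs();print({k:np.round(v,3).tolist() for k,v in o.items()})
c=ctrl.camera("top");s=ctrl.camera("side")
cv2.imwrite("pics/a.png",c["color"][...,::-1]);cv2.imwrite("pics/b.png",s["color"][...,::-1])
np.savez("top.npz",**c)
P=pts(c);h=cv2.cvtColor(c["color"],cv2.COLOR_RGB2HSV)
m=((h[...,0]>20)&(h[...,0]<36)&(h[...,1]>110)&(h[...,2]>80)).astype(np.uint8)
n,l,st,ce=cv2.connectedComponentsWithStats(m)
for i in range(1,n):
    if st[i,4]>60:
        q=P[(l==i)&(c["range_z"]>0)];print(st[i],ce[i].round(),np.median(q,0).round(3),q.min(0).round(3),q.max(0).round(3))
E
```

```text
{'time_s': 0.0, 'q': [0.906, 0.182, 1.608, 0.0, 1.354, -0.206], 'dq': [-0.001, -0.001, -0.001, -0.0, 0.002, 0.001], 'joint_efforts': [-0.003, -44.488, -35.133, -0.001, 0.009, -0.0], 'eef_pos': [0.254, 0.515, 0.238], 'eef_rot': [-0.0, 0.227, 0.974, -0.001], 'wrist_force': [-0.526, 0.409, 0.004], 'torque': [-0.004, 0.032, -0.054], 'grasp_force': 0.0, 'opening': 0.998}
[ 258  113   69   69 3756] [292. 147.] [0.658 0.078 0.006] [ 0.598  0.018 -0.005] [0.721 0.139 0.022]
[ 462  179   44   41 1417] [484. 200.] [ 0.54  -0.208  0.189] [ 0.512 -0.297 -0.006] [ 0.601 -0.18   0.194]
```

View pics/a.png

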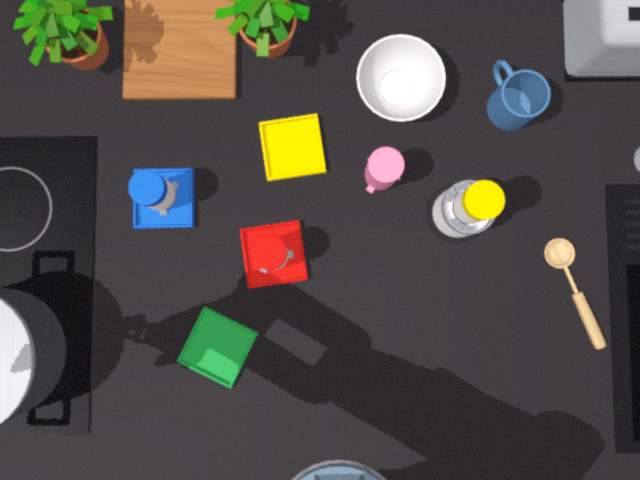

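View pics/b.png

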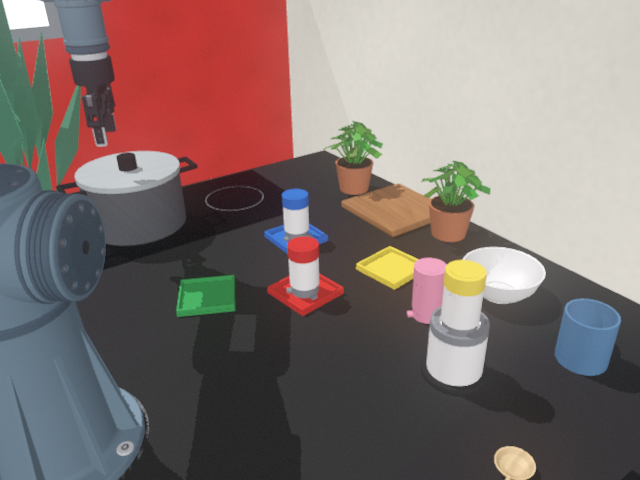

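The top view shows the yellow-lidded jar on its canister at about (484,200) and the empty yellow tray at (292,147). The pink decoy is at (384,167), with the red jar at (272,253) and the blue at (148,188). The side view agrees.

```bash
cat >> h.py <<'E'
def toolshift(target,yaw=0):
    o=ctrl.get_obs();w,x,y,z=o["eef_rot"]
    from scipy.spatial.transform import Rotation as R
    r=R.from_quat([x,y,z,w]);d=r.inv().apply(np.array(target)-o["eef_pos"])
    return (d/0.2).round(3)
E
python3 - <<'E'
from h import *
c=dict(np.load("top.npz"));P=pts(c);h=cv2.cvtColor(c["color"],cv2.COLOR_RGB2HSV)
m=(h[...,0]>20)&(h[...,0]<36)&(h[...,1]>110)&(h[...,2]>80)
a=m&(P[...,2]>.18)&(P[...,2]<.2);q=P[a];print(len(q),q.mean(0),q.min(0),q.max(0))
print(cv2.minEnclosingCircle(q[:,:2].astype(np.float32)))
v,u=np.mgrid[0:480,0:640];b=m&(u<400);q=P[b];print(cv2.minAreaRect(q[:,:2].astype(np.float32)))
k=(h[...,0]>150)&(h[...,0]<176)&(h[...,1]>60)&(P[...,2]>.05);q=P[k];print("pink",np.median(q,0),q[:,2].max())
L=np.array([.541,-.208,.26]);print(toolshift(L))
E
```

```text
1257 [ 0.53959719 -0.20821135  0.18884098] [ 0.5115004  -0.23812184  0.18010026] [ 0.56869789 -0.18030338  0.19404224]
((0.5406522750854492, -0.20937292277812958), 0.02963223122060299)
((0.7537044286727905, 0.15235400199890137), (0.6043710708618164, 0.35174086689949036), 49.43029022216797)
pink [ 0.60482937 -0.07447407  0.103645  ] 1.0893477745950855
[-2.886 -2.607 -0.104]
```

```bash
python3 -m handwheel '[[[-0.72,-0.65,-0.1,0],[-0.72,-0.65,-0.1,0],[-0.72,-0.65,-0.1,0],[-0.72,-0.65,-0.1,0]]]' 85
python3 -m handwheel '[[[-0.72,-0.65,0,0],[-0.72,-0.65,0,0],[-0.72,-0.65,0,0],[-0.72,-0.65,0,0]]]'
python3 -m handwheel '[[[-0.72,-0.65,0,0],[-0.72,-0.65,0,0],[-0.72,-0.65,0,0],[-0.72,-0.65,0,0]]]'
python3 -m handwheel '[[[-0.72,-0.65,0,0],[-0.72,-0.65,0,0],[-0.72,-0.65,0,0],[-0.72,-0.65,0,0],[-0.72,-0.65,0,0]]]'
python3 - <<'E'
from h import *
o=ctrl.get_obs();print(o["q"].round(3) if hasattr(o["q"],"round") else o["q"]);print(toolshift([.540,-.209,.26]))
c=ctrl.camera("wrist");cv2.imwrite("pics/w1.png",c["color"][...,::-1])
from scipy.spatial.transform import Rotation as R
w,x,y,z=o["eef_rot"];T=np.eye(4);T[:3,:3]=R.from_quat([x,y,z,w]).as_matrix();T[:3,3]=o["eef_pos"]
c["pose"]=T@c["T_tool_cam"];P=pts(c);h=cv2.cvtColor(c["color"],cv2.COLOR_RGB2HSV)
m=(h[...,0]>20)&(h[...,0]<36)&(h[...,1]>110)&(h[...,2]>80)&(P[...,2]>.182)&(P[...,2]<.2)
q=P[m];print(len(q),q.min(0),q.max(0),cv2.minEnclosingCircle(q[:,:2].astype(np.float32)) if len(q) else 0)
E
```

```text
time_s: 0.6
eef_pos: [0.3274, 0.3325, 0.2595]
eef_rot: [0.0, 0.23, 0.973, -0.0]
wrist_force: [0.6, -0.2, 1.0]
opening: 0.995
grasp_force: 0.0
time_s: 1.1
eef_pos: [0.3988, 0.1523, 0.2591]
eef_rot: [0.0, 0.23, 0.973, -0.0]
wrist_force: [-0.9, -0.3, -1.1]
opening: 0.996
grasp_force: 0.0
time_s: 1.6
eef_pos: [0.4703, -0.0272, 0.2589]
eef_rot: [-0.0, 0.229, 0.973, 0.0]
wrist_force: [0.3, 0.5, -0.2]
opening: 0.998
grasp_force: 0.0
time_s: 2.22
eef_pos: [0.541, -0.2038, 0.2585]
eef_rot: [-0.001, 0.227, 0.974, 0.001]
wrist_force: [-0.4, 0.7, -0.4]
opening: 0.994
grasp_force: 0.0
[-5.660e-01  1.730e-01  1.577e+00  1.000e-03  1.394e+00 -1.679e+00]
[-0.007 -0.026 -0.008]
8024 [ 0.5109564  -0.23683372  0.18203717] [ 0.56822625 -0.1796865   0.19165487] ((0.5396482944488525, -0.20822611451148987), 0.02907305210828781)
```

View pics/w1.png

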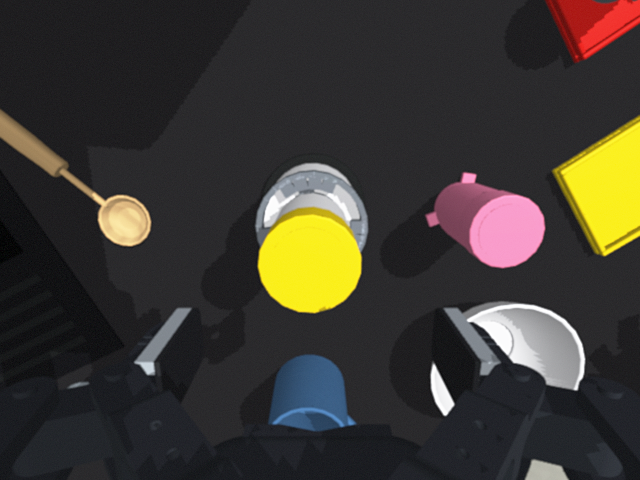

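The wrist view shows the lid centred between the open fingers at about (310,262). It measures to (0.540, -0.208), and the pink jar is well clear. Next I descend, then grip.

```bash
python3 -m handwheel '[[[-0.006,-0.023,0.2,0],[-0.006,-0.023,0.4,0],[-0.006,-0.023,0.46,0],[-0.006,-0.023,0.46,0],[-0.006,-0.023,0.46,0]]]'
python3 -m handwheel '[[[0,0,0,0],[0,0,0,0],[0,0,0,0],[0,0,0,0],[0,0,0,0],[0,0,0,0],[0,0,0,0],[0,0,0,0]]]' 50
```

```text
time_s: 2.9
eef_pos: [0.541, -0.2105, 0.1694]
eef_rot: [0.002, 0.227, 0.974, -0.0]
wrist_force: [0.1, -0.5, 0.5]
opening: 0.996
grasp_force: 0.0
time_s: 3.9
eef_pos: [0.5407, -0.2107, 0.169]
eef_rot: [0.001, 0.227, 0.974, -0.0]
wrist_force: [-0.4, 2.0, 5.8]
opening: 0.661
grasp_force: 63.3
```

```bash
python3 -m handwheel '[[[0,0,0,0.12],[0,0,0,0.24],[0,0,0,0.32],[0,0,0,0.32],[0,0,-0.01,0.32],[0,0,-0.025,0.32],[0,0,-0.025,0.32],[0,0,-0.025,0.32]]]'
```

```text
time_s: 4.9
eef_pos: [0.539, -0.2096, 0.1702]
eef_rot: [-0.002, 0.452, 0.892, 0.0]
wrist_force: [5.5, -0.6, -20.4]
opening: 0.656
grasp_force: 68.2
```

Blocked: about 20 N down with barely any rise. I'll step on by about 0.19 rad per trial.

```bash
python3 -m handwheel '[[[0,0,0.025,0],[0,0,0.025,0.06],[0,0,0.025,0.13],[0,0,0.025,0.13],[0,0,0.01,0.13],[0,0,0,0.13],[0,0,0,0.13],[0,0,0,0.13]]]'
```

```text
time_s: 5.9
eef_pos: [0.5397, -0.2099, 0.1702]
eef_rot: [-0.001, 0.537, 0.844, 0.0]
wrist_force: [7.0, -1.1, -17.8]
opening: 0.66
grasp_force: 68.6
```

```bash
python3 -m handwheel '[[[0,0,0.025,0],[0,0,0.025,0.06],[0,0,0.025,0.13],[0,0,0.025,0.13],[0,0,0.01,0.13],[0,0,0,0.13],[0,0,0,0.13],[0,0,0,0.13]]]'
```

```text
time_s: 6.9
eef_pos: [0.5395, -0.2102, 0.1718]
eef_rot: [-0.001, 0.616, 0.787, -0.0]
wrist_force: [0.2, -1.6, -3.4]
opening: 0.659
grasp_force: 70.0
```

The catch let go: only the jar's weight is felt. I'll turn a touch further towards the window's middle and lift gently.

```bash
python3 -m handwheel '[[[0,0,0.01,0.07],[0,0,0.01,0.07],[0,0,-0.01,0.07],[0,0,-0.03,0.07],[0,0,-0.05,0.07],[0,0,-0.05,0.07]]]'
```

```text
time_s: 7.65
eef_pos: [0.5402, -0.2106, 0.183]
eef_rot: [0.001, 0.657, 0.754, 0.0]
wrist_force: [-0.1, -0.0, -2.9]
opening: 0.655
grasp_force: 70.2
```

```bash
python3 -m handwheel '[[[0,0,-0.1,0],[0,0,-0.2,0],[0,0,-0.3,0],[0,0,-0.36,0],[0,0,-0.4,0],[0,0,-0.4,0]]]'
python3 - <<'E'
from h import *
c=ctrl.camera("top");s=ctrl.camera("side")
cv2.imwrite("pics/s2.png",s["color"][...,::-1])
P=pts(c);h=cv2.cvtColor(c["color"],cv2.COLOR_RGB2HSV)
v,u=np.mgrid[0:480,0:640]
m=((h[...,0]>20)&(h[...,0]<36)&(h[...,1]>110)&(h[...,2]>80)&(u>240)&(u<340)&(v>100)&(v<195)&(c["range_z"]>0)&(P[...,2]<.03))
r=cv2.minAreaRect(P[m][:,:2].astype(np.float32));print(r);print(toolshift([*r[0],.26]))
E
```

```text
time_s: 8.4
eef_pos: [0.5399, -0.2105, 0.2625]
eef_rot: [0.0, 0.657, 0.754, 0.0]
wrist_force: [-0.5, -0.1, -2.8]
opening: 0.663
grasp_force: 70.2
((0.6597896814346313, 0.07854209840297699), (0.11238576471805573, 0.10942666977643967), 8.2178316116333)
[1.348 0.793 0.008]
```

View pics/s2.png

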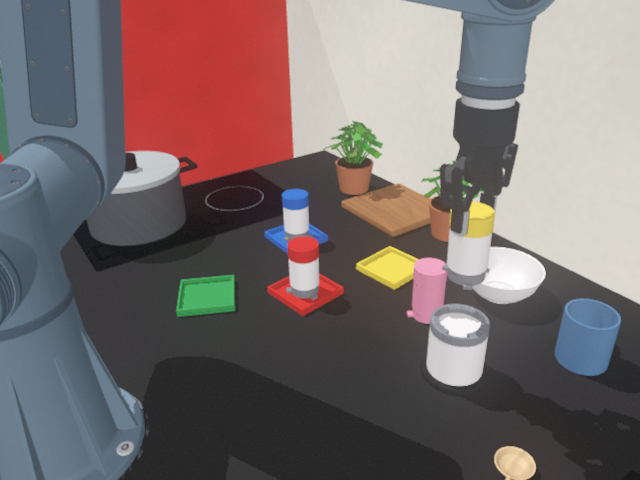

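The side view shows the jar held upright at about (470,240), clear of the empty canister at (458,345). Now over to the tray.

```bash
python3 -m handwheel '[[[0.08,0.05,0,0],[0.22,0.13,0,0],[0.38,0.23,0,0],[0.54,0.32,0,0],[0.7,0.41,0,0],[0.86,0.51,0,0],[1.0,0.59,0,0]]]'
python3 -m handwheel '[[[0.13,0.08,0,0],[0.24,0.14,0,0],[0.32,0.19,0,0],[0.348,0.205,0,0],[0.348,0.205,0,0],[0.348,0.205,0,0]]]'
python3 - <<'E'
from h import *
print(toolshift([.6590,.0785,.096]))
s=ctrl.camera("side");cv2.imwrite("pics/s3.png",s["color"][150:400,250:600,::-1])
E
```

```text
time_s: 9.38
eef_pos: [0.6296, 0.0066, 0.2616]
eef_rot: [-0.001, 0.657, 0.754, -0.0]
wrist_force: [0.0, -0.9, -3.1]
opening: 0.658
grasp_force: 70.2
time_s: 10.12
eef_pos: [0.6604, 0.0776, 0.2622]
eef_rot: [0.0, 0.657, 0.754, -0.0]
wrist_force: [-0.1, -0.4, -2.4]
opening: 0.656
grasp_force: 70.3
[ 0.006 -0.006  0.831]
```

View pics/s3.png

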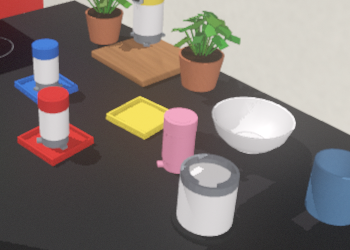

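The jar hangs above the tray in line with it, and the neighbours are undisturbed. I'll descend in stages and feel for contact.

```bash
python3 -m handwheel '[[[0,0,0.1,0],[0,0,0.28,0],[0,0,0.46,0],[0,0,0.64,0],[0,0,0.76,0],[0,0,0.82,0],[0,0,0.82,0],[0,0,0.82,0]]]'
python3 -m handwheel '[[[0,0,0.008,0],[0,0,0.016,0],[0,0,0.025,0],[0,0,0.025,0],[0,0,0.025,0]]]'
```

```text
time_s: 11.18
eef_pos: [0.6614, 0.0782, 0.0995]
eef_rot: [0.001, 0.657, 0.754, 0.001]
wrist_force: [-0.4, -1.1, -2.9]
opening: 0.657
grasp_force: 70.3
time_s: 11.8
eef_pos: [0.6605, 0.0784, 0.0933]
eef_rot: [-0.0, 0.657, 0.754, -0.0]
wrist_force: [0.8, 0.3, -2.1]
opening: 0.658
grasp_force: 70.3
```

```bash
python3 -m handwheel '[[[0,0,0.008,0],[0,0,0.015,0],[0,0,0.015,0],[0,0,0.015,0]]]'
```

```text
time_s: 12.3
eef_pos: [0.6605, 0.0784, 0.0903]
eef_rot: [-0.0, 0.657, 0.754, -0.0]
wrist_force: [-0.5, -0.3, -3.2]
opening: 0.654
grasp_force: 70.3
```

```bash
python3 -m handwheel '[[[0,0,0.004,0],[0,0,0.008,0],[0,0,0.008,0],[0,0,0.008,0]]]'
```

```text
time_s: 12.8
eef_pos: [0.6607, 0.0784, 0.0891]
eef_rot: [0.0, 0.657, 0.754, 0.0]
wrist_force: [-0.7, 0.0, 3.2]
opening: 0.66
grasp_force: 71.0
```

Contact with the tray floor at z = 0.089. Now I release and retreat straight up.

```bash
python3 -m handwheel '[[[0,0,0,0],[0,0,0,0],[0,0,0,0],[0,0,0,0],[0,0,0,0],[0,0,0,0],[0,0,0,0]]]' 85
python3 -m handwheel '[[[0,0,-0.05,0],[0,0,-0.15,0],[0,0,-0.3,0],[0,0,-0.5,0],[0,0,-0.7,0],[0,0,-0.8,0],[0,0,-0.8,0],[0,0,-0.8,0]]]'
python3 - <<'E'
from h import *
for n in("side","top"):
    c=ctrl.camera(n);cv2.imwrite(f"pics/{n}4.png",c["color"][...,::-1])
E
python3 -c "
import cv2,numpy as np
cv2.imwrite('pics/f.png',np.hstack([cv2.imread('pics/side4.png')[120:420,220:600],cv2.imread('pics/top4.png')[80:380,110:510]]))"
```

```text
time_s: 13.68
eef_pos: [0.6605, 0.0784, 0.0887]
eef_rot: [-0.0, 0.657, 0.754, -0.0]
wrist_force: [0.2, -0.2, 1.2]
opening: 0.997
grasp_force: 0.0
time_s: 14.68
eef_pos: [0.6596, 0.0784, 0.2469]
eef_rot: [-0.001, 0.657, 0.754, -0.001]
wrist_force: [-0.1, 0.8, -0.6]
opening: 0.998
grasp_force: 0.0
```

View pics/f.png

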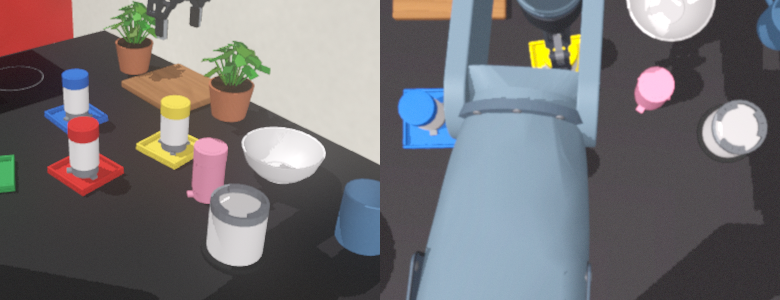

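The side crop shows the yellow jar upright in the yellow tray at about (175,125). The red and blue jars are unmoved and the gripper is clear above.

```bash
python3 -c "
from bench import ctrl
print(ctrl.hand_in())"
```

```text
the job is handed in; nothing more can be done
None
```

The yellow-lidded jar is unlocked and stands upright in the yellow tray, released, with the red and blue jars untouched; I handed it in at about 15 s, and no verdict came back.

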